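# Shut and lock the cover of a control box

## Robot

A 6-joint arm with a two-finger parallel gripper is mounted at the origin on a cart in front of the work surface, level with it; the furniture and walls round the work are solid. World frame = base frame: x ahead of the robot, y to its left, z up, the work surface at z = 0. Lengths are in m, angles in rad, forces in N, time in s.
With the tool pointing down it reaches from about 0.425 to 0.95 m from the base axis. Payload 3.5 kg.
Tool frame: the origin (TCP) lies at the very end of the fingers, on their centre line; the grasp point (between the pads) lies 19 mm behind it; y points along the fingers, x is the direction in which the jaws open and shut, and the axes are right-handed (so a half turn about y gives the same grasp; the last joint's range is limited). The gripper opens to 85 mm and grips with 20 to 120 N. Pads are 22 mm wide; open, the fingers measure 114 mm over their backs; the gripper's body (76 mm by 85 mm) begins 54 mm behind the grasp point. The pads swing forward as they close: fully open they stand 13 mm farther back than shut.
Start: joints at [1.029, 0.286, 1.577, -0, 1.279, -0.15], TCP at [0.258, 0.624, 0.231] pointing down, gripper open.
Joint ranges: [-2.77, 2.77], [-0.9, 2.22], [0.21, 2.48], [-1.53, 4.67], [0.24, 2.81], [-2.84, 2.84]. Speed limits (rad/s): [2.79, 2.79, 3.14, 3.14, 3.14, 3.14].

## Interface

Orientations are given as [roll, pitch, yaw] about the fixed x, y, z axes, in that order (R = Rz(yaw) Ry(pitch) Rx(roll)).
In Python, from cell import manip gives the robot as it stands.
- The arm moves only by the tool play_rows, never from a script. Its argument "commands" is a list of rows, each a list of 5 numbers: the opening, from 0 (shut) to 1 (fully open), then the shift along the tool's x, y, z in mm, then the turn about the tool's y in rad. A call has 1 to 5 rows; each row is the pose to reach, as a shift and turn from the pose commanded when the call began, along the tool's axes at that moment; what a row does not reach only later rows make up. A row lasts 1/8 s, in which the tool goes at most 62.5 mm and 10.7 degrees, less where a joint would pass 70% of its speed; a pose out of reach is approached as far as the arm can. A call with a gripper value outside its range is refused whole. The fingers move at their own pace and stop on an object; "force" is the grip in N (left out, the last holds). Time passes only in rows, so rows that repeat a pose let the fingers close. It gives the time, the measured TCP pose, the force and the opening at its end, in the units of the state.
- manip.read_state(): the state, without advancing time (a new reading comes with each control period).
- manip.read_camera(name): name is "scene" or "top"; returns the picture (384x512x3 uint8, red, green, blue); there is no depth.
- manip.get_calibration(name): a dict with "fov_y" (degrees; the focal length in pixels is half the picture's height over the tangent of half this angle, whatever the lens; pixels are square), "cx", "cy" (the principal point, pixels), "k1" (the pictures are not rectified: a ray, as slopes to the right and down, at radius r is drawn at 1 + k1 r^2 times it, then the intrinsics apply), "R" (3x3) and "t" (3): a world point X has camera coordinates R X + t. Camera axes: x right, y down, z forward; pixel columns grow to the right and rows downward; lengths in m; the calibration is good to about 2 mm. A picture is of the moment at which its call begins. get_calibration takes no time and is no camera call.
- manip.hand_in(): hands the job in, once; it reports no verdict.
Trained networks look in the newest picture that a camera, given by its name, has taken for a name from the list of things; names that differ only in an ending like _2 or _b are one class to them, and where a whole thing is asked for, a point or a joint stands for the part that bears it (a point fixed in the world has none). Each returns a list of dicts, best first, with "score" (0 to 1); they miss things now and then, are a little off and sometimes report something else, mostly with a low value. They report only what shows in the picture. A call takes as long as a camera call.
- manip.recognise(camera, query): "extent" ([centre column, centre row, width, height] in pixels, round what is visible of it).
- manip.landmark_of(camera, query): "point" ([column, row] in pixels: a listed point, or the origin of a listed thing).
The state is a dict: "time": time; "q": joint angles; "qvel": joint speeds; "tau": joint torques, N m; "tool_pos": TCP position; "eef_rot": TCP orientation; "force": force on the tool from outside, world axes, zero at the start; "moment": the same for the moment, N m; "opening": opening from 0.0 (shut) to 1.0 (fully open).
Only numpy, scipy, OpenCV 4.12 (cv2) and the standard library are available. Lean on these libraries where they do the work, as an engineer would, in place of code of your own. Each camera call takes 0.05 s, during which the arm holds its last target.

## Task

The cover of the grey control box stands ajar. Push it fully shut with the fingertips, then set a fingertip in the slot of each of its two round quarter-turn fasteners and turn both clockwise, seen from above, to their stops so that the cover is locked. Nothing is to be picked up: do not lift the cover any further, and leave the things round the box where they lie.

Things in the scene. Friction and masses are not known exactly. Their poses are not given: they have to be found in the camera images.
- control_box: grey metal enclosure fixed flat on the desk, 220 (x) x 330 (y) x 85 mm high without cover. Origin: centre of its underside; x to the hinge side (away from the robot), y left, z up. Cover hinged along the far top edge; shut, its top face is 95.5 mm above the desk and the fasteners' axes stand at x = -45, y = +100 and -100 mm.
- cover_panel (a joint): angle of the cover about its hinge (parallel to the box's y at x = +110 mm, z = 85.5 mm), rad. 0: shut, hard stop. Positive: front edge raised. Starts between 0.14 and 0.30. The hinge is stiff: the cover stays where it is left, and about 3 to 5 N down at the front edge shuts it.
- cover_edge (a point): point on the top face of the cover, midway between the two fasteners and 25 mm behind the front edge, 198 mm from the hinge line: a good place to push down. Bare flat metal about 100 mm wide between the fastener heads. The cover is 10 mm thick.
- lock_left (a joint): turn of the left fastener (at +y), rad. 0: unlocked, slot along the box's y. Grows clockwise seen from above to a hard stop at 1.571: locked, slot along x. Starts 0 to 0.35; stays where left; needs about 0.1 N m (4 N at 26 mm). At q the slot runs along (sin q, cos q) in the box's x, y. Past about 0.65 its tongue under the cover goes beneath a keeper (with the cover up: lands on it and stops the cover shutting).
- lock_right (a joint): turn of the right fastener (at -y), rad. 0: unlocked, slot along the box's y. Grows clockwise seen from above to a hard stop at 1.571: locked, slot along x. Starts 0 to 0.35; stays where left; needs about 0.1 N m (4 N at 26 mm). At q the slot runs along (sin q, cos q) in the box's x, y. Past about 0.65 its tongue under the cover goes beneath a keeper (with the cover up: lands on it and stops the cover shutting).
- slot_left (a point): centre of the slot floor of the left fastener, on its turning axis (z, up); y runs along the slot. Head: dark disc 90 mm across, 18 mm high, cut across its middle by one slot 32 mm wide, 14 mm deep, open at both ends, steel floor 4 mm above the cover. A fingertip or the shut fingers in one end of the slot, some 26 mm off the axis, turn the head when moved round the axis.
- slot_right (a point): centre of the slot floor of the right fastener, on its turning axis (z, up); y runs along the slot. Head: dark disc 90 mm across, 18 mm high, cut across its middle by one slot 32 mm wide, 14 mm deep, open at both ends, steel floor 4 mm above the cover. A fingertip or the shut fingers in one end of the slot, some 26 mm off the axis, turn the head when moved round the axis.
- brick: loose bystander: black power adapter 46x105x30 mm lying left of the box; origin under its centre
- tape: loose bystander: roll of brown tape 94 mm across, 48 mm high, right of the box; origin under its centre
- label_roll: loose bystander: white label roll 72 mm across, 30 mm high, behind the box; origin under its centre
- pen: loose bystander: marker 132 mm long, 13 mm thick, lying in front of the box; origin under its centre

How it is judged:
By the outcome, as a careful person would: the job done as asked, in the order asked, and still so for the second after the job is handed in, with the robot touching nothing.
It also fails if it takes over 59 s, if anything falls off the work surface, if the arm or the gripper's body presses on something with over 40 N, if the wrist force passes 120 N, or if a joint passes its speed limit or range.

## Working session

There is one attempt and no reset: what is moved stays moved. The work goes in short steps, Python scripts to look and compute and a tool call to move; the robot and the scene stay as the last step left them, time stands still between calls to the robot, and variables do not carry over. Pictures are saved under pics/ and viewed, and the job is handed in when it is done.

Besides the shell and the picture viewer there is one more tool, called after "Emit:" in YAML: its name, and indented under it one key for each argument. play_rows: Moves the arm, as the interface text tells. Its arguments: {"type":"object","properties":{"commands":{"type":"array"},"force":{"type":"number"}},"required":["commands"]}

```bash
ls; mkdir -p pics
cat > h.py <<'E'
import numpy as np, cv2
from cell import manip
def cal(n):
    c=manip.get_calibration(n); c['R']=np.array(c['R']);c['t']=np.array(c['t']); c['f']=192/np.tan(np.radians(c['fov_y'])/2); return c
def proj(n,X):
    c=cal(n); P=np.atleast_2d(X)@c['R'].T+c['t']; s=P[:,:2]/P[:,2:]; r2=(s**2).sum(1,keepdims=True)
    return s*(1+c['k1']*r2)*c['f']+[c['cx'],c['cy']]
def ray(n,p):
    c=cal(n); d=(np.array(p,float)-[c['cx'],c['cy']])/c['f']; s=d.copy()
    for _ in range(30): s=d/(1+c['k1']*(s@s))
    v=c['R'].T@np.array([s[0],s[1],1]); o=-c['R'].T@c['t']; return o,v
def atz(n,p,z):
    o,v=ray(n,p); return o+v*(z-o[2])/v[2]
def save(n,f,crop=None,k=1):
    im=manip.read_camera(n)
    im2=im[...,::-1]
    if crop: x0,y0,x1,y1=crop; im2=im2[y0:y1,x0:x1]
    cv2.imwrite('pics/'+f,cv2.resize(im2,None,fx=k,fy=k,interpolation=cv2.INTER_CUBIC)); return im
E
python3 - <<'E'
from h import *
for n in('scene','top'):
    save(n,n+'0.png',k=1.5); print(n,cal(n))
    for q in('control_box','cover_panel','cover_edge','slot_left','slot_right','brick','tape','label_roll','pen'):
        a=manip.landmark_of(n,q)[:2]; print(q,[(x['point'],x['score']) for x in a])
print(manip.read_state())
E
```

```text
pics
scene {'fov_y': 52.38789468397415, 'cx': 253.22039900016733, 'cy': 194.7966798702567, 'k1': 0.030527743336034148, 'R': array([[ 0.49281285, -0.87006833,  0.01079768],
       [-0.60078632, -0.34921377, -0.71910051],
       [ 0.62943728,  0.34789487, -0.69482218]]), 't': array([-0.27697858,  0.45578656,  0.5883567 ]), 'f': np.float64(390.2995973092348)}
control_box [([239.2, 215.0], 0.71), ([263.2, 238.0], 0.7)]Traceback (most recent call last):
  File "<stdin>", line 5, in <module>
ValueError: it knows: brick, control_box, cover_edge, label_roll, pen, slot_left, slot_right, tape
```

Run:
```python
from h import *
for n in('scene','top'):
    save(n,n+'0.png',k=1.5); c=cal(n);print(n,-c['R'].T@c['t'])
    for q in('control_box','cover_edge','slot_left','slot_right','brick','tape','label_roll','pen'):
        a=manip.landmark_of(n,q)[:3]; print(q,[(x['point'],x['score']) for x in a])
print(manip.read_state())
```

```text
scene [ 0.03999529 -0.28650963  0.73955036]
control_box [([262.7, 240.2], 0.84), ([186.0, 189.0], 0.28)]
cover_edge [([239.2, 214.1], 0.75)]
slot_left [([214.5, 186.6], 0.59), ([288.3, 226.1], 0.26)]
slot_right [([285.8, 226.4], 0.57)]
brick [([186.3, 187.7], 0.71)]
tape [([182.3, 191.4], 0.68)]
label_roll []
pen [([197.9, 268.6], 0.64)]
top [0.55029489 0.02614671 1.0923341 ]
control_box [([268.6, 202.0], 0.7)]
cover_edge [([266.1, 233.4], 0.61), ([291.9, 142.3], 0.31)]
slot_left []
slot_right [([305.5, 216.5], 0.69)]
brick [([175.1, 189.8], 0.75)]
tape [([354.6, 231.3], 0.85)]
label_roll [([294.6, 143.8], 0.92)]
pen [([247.4, 257.1], 0.67), ([229.3, 207.4], 0.43)]
{'time': 1.0, 'q': array([ 1.02900764e+00,  2.86280396e-01,  1.57667807e+00,  1.69220958e-05,
        1.27859252e+00, -1.49986934e-01]), 'qvel': array([ 0.00059985, -0.0007431 ,  0.00115915,  0.00135789,  0.00154052,
        0.00106886]), 'tau': array([ 7.67456877e-04, -4.05960453e+01, -2.92949492e+01, -1.61344828e-04,
        5.48132048e-04, -1.14089363e-05]), 'tool_pos': array([0.25771132, 0.62386475, 0.23134984]), 'eef_rot': array([-1.57078653e+00, -4.36139772e-05,  1.17898970e+00]), 'force': array([ 0.11961122, -0.44698297,  0.77667998]), 'moment': array([ 0.03471008,  0.01050733, -0.00833164]), 'opening': 0.9992450833534694}
```

View pics/scene0.png

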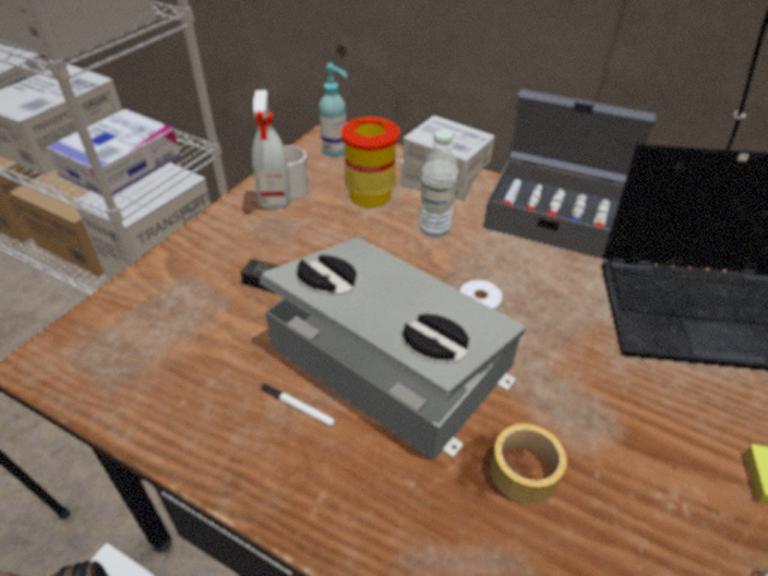

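View pics/top0.png

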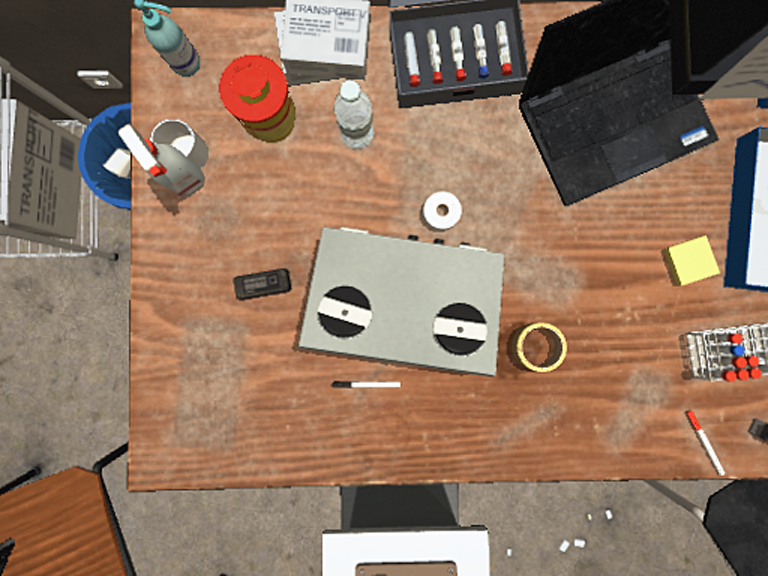

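Run:
```python
from h import *
save('top','t1.png',(190,145,345,260),5)
save('scene','s1.png',(160,150,360,310),4)
```

```text
(no output)
```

View pics/t1.png

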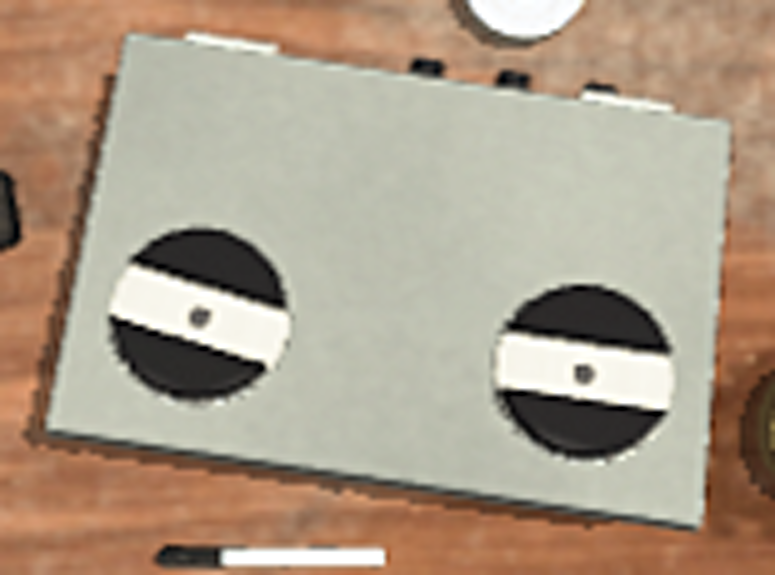

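View pics/s1.png

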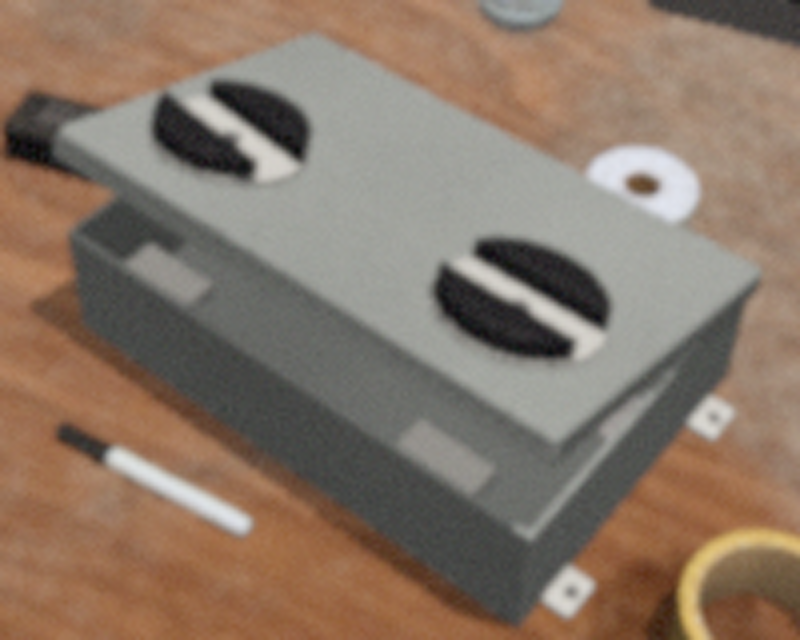

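```bash
cat > fit.py <<'E'
from h import *
from scipy.optimize import least_squares
def T(c,o,k): return ((np.array(c,float)+.5)/k-.5)+o
top=[T(c,(190,145),5) for c in [(200,316),(584,373),(128,36),(731,122),(702,522),(48,430)]]
sc=[T(c,(160,150),4) for c in [(232,135),(519,303),(315,36),(760,270),(560,440),(60,133),(518,622),(75,235),(523,530)]]
def model(p):
    bx,by,yw,th,w=p
    c,s=np.cos(th),np.sin(th)
    def cov(d,y,h): # d from hinge, h above hinge plane
        return [0.110-d*c+h*s*1, y, .0855+d*s+h*c]
    L=[cov(.155,.1,.014),cov(.155,-.1,.014),cov(0,w,.01),cov(0,-w,.01),cov(.223,-w,.01),cov(.223,w,.01)]
    B=[[-.11,-.165,0],[-.11,.165,.085],[-.11,-.165,.085]]
    R=np.array([[np.cos(yw),-np.sin(yw),0],[np.sin(yw),np.cos(yw),0],[0,0,1]])
    f=lambda X:np.array(X)@R.T+[bx,by,0]
    return f(L),f(B)
def res(p):
    L,B=model(p)
    return np.concatenate([(proj('top',L)-top).ravel(),(proj('scene',np.vstack([L,B]))-sc).ravel()])
if __name__=='__main__':
    r=least_squares(res,[.6,0,-.1,.2,.168],loss='soft_l1'); print(r.x); print(res(r.x).reshape(-1,2).round(1))
    L,B=model(r.x); print(L)
    # slots angle
    for n,a,b in (('L',[(122,292)],[(275,334)]),('R',[(500,362)],[(670,382)])):
        z=L[0][2]
        A=atz('top',T(a[0],(190,145),5),z);C=atz('top',T(b[0],(190,145),5),z)
        d=A-C; print(n,np.arctan2(d[1],d[0]))
E
python3 fit.py
```

```text
[ 0.58629288 -0.00577414 -0.16462681  0.2933834   0.16566534]
[[-0.3 -0. ]
 [-0.3 -0.2]
 [-0.3 -0.5]
 [-0.8 -0.2]
 [-0.7 -0. ]
 [-0.1 -0.7]
 [-0.2  0.9]
 [ 0.7  1.4]
 [-0.3 -0.6]
 [ 0.5 -0. ]
 [-0.3 -0.2]
 [-0.  -1.1]
 [ 0.4  3.1]
 [-2.4 -0.6]
 [ 2.4  3.4]]
[[ 0.56881714  0.09849968  0.14372666]
 [ 0.5360403  -0.09879624  0.14372666]
 [ 0.72480839  0.13915013  0.09507271]
 [ 0.67050853 -0.18770082  0.09507271]
 [ 0.45992334 -0.15271623  0.15956268]
 [ 0.5142232   0.17413472  0.15956268]]
L 1.2831536228267972
R 1.4345138814453648
```

```bash
cat > go.py <<'E'
import sys
from h import *
def rel(x,y,z,yaw):
    s=manip.read_state(); p=s['tool_pos']; w=s['eef_rot'][2]
    d=np.array([x,y,z])-p
    print('row', np.round([1000*(d[0]*np.cos(w)+d[1]*np.sin(w)),-1000*d[2],1000*(-d[0]*np.sin(w)+d[1]*np.cos(w))],1), 'turn',round(w-yaw,3),'| pos',p.round(4),'yaw',round(w,3),'rp',s['eef_rot'][:2].round(3),'F',s['force'].round(1),'M',s['moment'].round(2),'t',round(s['time'],2),'open',round(s['opening'],2))
if __name__=='__main__': rel(*map(float,sys.argv[1:5]))
E
python3 go.py .507 .008 .2 1.28
```

```text
row [-474.    31.3 -465.5] turn -0.101 | pos [0.2577 0.6239 0.2313] yaw 1.179 rp [-1.571 -0.   ] F [ 0.4 -0.4  1.3] M [-0.05 -0.01 -0.02] t 1.1 open 1.0
```

Emit:
play_rows:
  commands:
    - [0, -474, 0, -465, -0.1]
    - [0, -474, 0, -465, -0.1]
    - [0, -474, 0, -465, -0.1]
    - [0, -474, 0, -465, -0.1]
    - [0, -474, 0, -465, -0.1]
  force: 40

```text
time: 1.72
tool_pos: [0.3753, 0.3323, 0.2316]
eef_rot: [-1.572, -0.001, 1.279]
force: [-0.2, -0.9, 0.6]
opening: -0.003
```

```bash
python3 go.py .507 .008 .2 1.28
```

```text
row [-272.8   31.6 -219.3] turn -0.001 | pos [0.3753 0.3323 0.2316] yaw 1.279 rp [-1.572e+00 -1.000e-03] F [-0.2 -0.9  0.6] M [-0.01 -0.08  0.03] t 1.73 open -0.0
```

Emit:
play_rows:
  commands:
    - [0, -273, 0, -219, 0]
    - [0, -273, 0, -219, 0]
    - [0, -273, 0, -219, 0]
    - [0, -273, 0, -219, 0]
    - [0, -273, 0, -219, 0]

```text
time: 2.35
tool_pos: [0.4925, 0.0424, 0.2318]
eef_rot: [-1.572, -0.0, 1.279]
force: [1.0, -0.0, -0.8]
opening: 0.0
```

```bash
python3 go.py .507 .008 .17 1.28
```

```text
row [-28.8  61.8 -23.8] turn -0.001 | pos [0.4925 0.0424 0.2318] yaw 1.279 rp [-1.572 -0.   ] F [ 1.  -0.  -0.8] M [-0.   -0.04 -0.01] t 2.35 open 0.0
```

Over the edge, then down gently.

Emit:
play_rows:
  commands:
    - [0, -29, 0, -24, 0]
    - [0, -29, 50, -24, 0]
    - [0, -29, 65, -24, 0]
    - [0, -29, 75, -24, 0]
    - [0, -29, 85, -24, 0]

```text
time: 2.98
tool_pos: [0.5074, 0.0101, 0.1476]
eef_rot: [-1.573, -0.0, 1.28]
force: [-0.7, -0.6, 3.1]
opening: 0.002
```

```bash
python3 go.py .507 .008 .094 1.28
python3 - <<'E'
from h import *
save('scene','s2.png',(130,100,390,300),3)
E
```

```text
row [-2.1 53.6 -0.2] turn 0.0 | pos [0.5074 0.0101 0.1476] yaw 1.28 rp [-1.573 -0.   ] F [-0.7 -0.6  3.1] M [ 0.05  0.26 -0.04] t 2.98 open 0.0
```

View pics/s2.png

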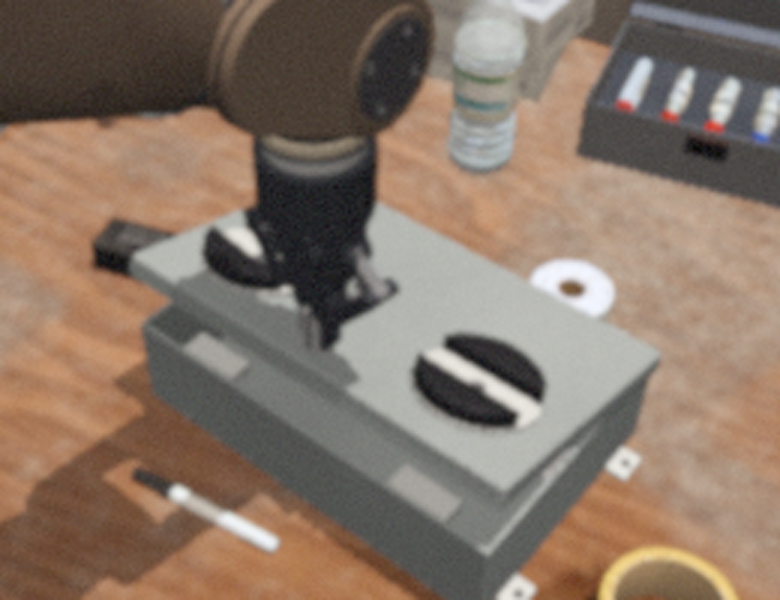

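Contact at about 3 N, midway between the heads and near the front edge, as planned. Pushing on down.

Emit:
play_rows:
  commands:
    - [0, -2, 12, 0, 0]
    - [0, -2, 24, 0, 0]
    - [0, -2, 36, 0, 0]
    - [0, -2, 46, 0, 0]
    - [0, -2, 50, 0, 0]

```text
time: 3.65
tool_pos: [0.5053, 0.0079, 0.0954]
eef_rot: [-1.568, 0.0, 1.279]
force: [-9.1, 1.2, 18.6]
opening: 0.001
```

```bash
python3 go.py .507 .008 .0945 1.28
```

```text
row [ 0.6  0.9 -1.6] turn -0.001 | pos [0.5053 0.0079 0.0954] yaw 1.279 rp [-1.568  0.   ] F [-9.1  1.2 18.6] M [0.26 1.57 0.06] t 3.65 open 0.0
```

Emit:
play_rows:
  commands:
    - [0, 0, 1, 0, 0]
    - [0, 0, -20, 0, 0]
    - [0, 0, -70, 0, 0]
    - [0, 0, -100, 0, 0]
    - [0, 0, -100, 0, 0]

```text
time: 4.28
tool_pos: [0.5083, 0.0073, 0.1993]
eef_rot: [-1.578, -0.001, 1.279]
force: [0.4, -0.4, -0.3]
opening: -0.002
```

```bash
python3 go.py .5583 .1003 .135 1.283;  python3 - <<'E'
from h import *
save('scene','s3.png',(130,100,390,300),3)
save('top','t3.png',(190,145,345,260),5)
for q in('slot_left','slot_right','cover_edge'):
  for n in('scene','top'):
   for x in manip.landmark_of(n,q)[:2]: print(q,n,x,atz(n,x['point'],.0995))
E
```

```text
row [103.4  64.3 -21.2] turn -0.004 | pos [0.5083 0.0073 0.1993] yaw 1.279 rp [-1.578e+00 -1.000e-03] F [ 0.4 -0.4 -0.3] M [-0.    0.01  0.02] t 4.28 open -0.0
slot_left scene {'point': [211.7, 200.0], 'score': 0.56} [0.55619046 0.10880092 0.0995    ]
slot_left top {'point': [230.7, 211.4], 'score': 0.68} [0.5598033  0.09828445 0.0995    ]
slot_right scene {'point': [280.9, 245.3], 'score': 0.84} [ 0.51709953 -0.09045981  0.0995    ]
slot_right scene {'point': [318.8, 205.1], 'score': 0.4} [ 0.66597375 -0.11334777  0.0995    ]
slot_right top {'point': [267.9, 199.7], 'score': 0.71} [ 0.5893792  -0.00269996  0.0995    ]
slot_right top {'point': [304.1, 222.8], 'score': 0.69} [ 0.52523057 -0.09887003  0.0995    ]
cover_edge scene {'point': [235.7, 235.9], 'score': 0.96} [0.49166205 0.00418743 0.0995    ]
cover_edge top {'point': [266.6, 200.5], 'score': 0.27} [0.58728447 0.00086137 0.0995    ]
```

View pics/s3.png

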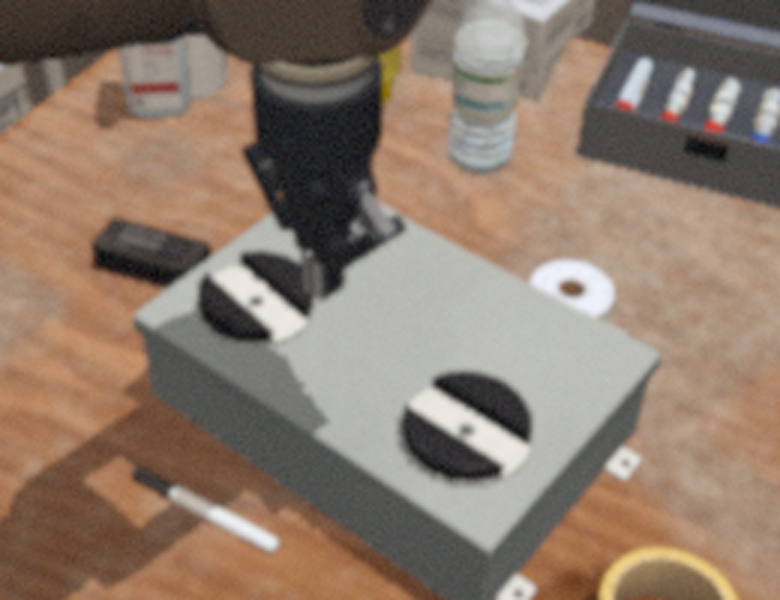

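View pics/t3.png

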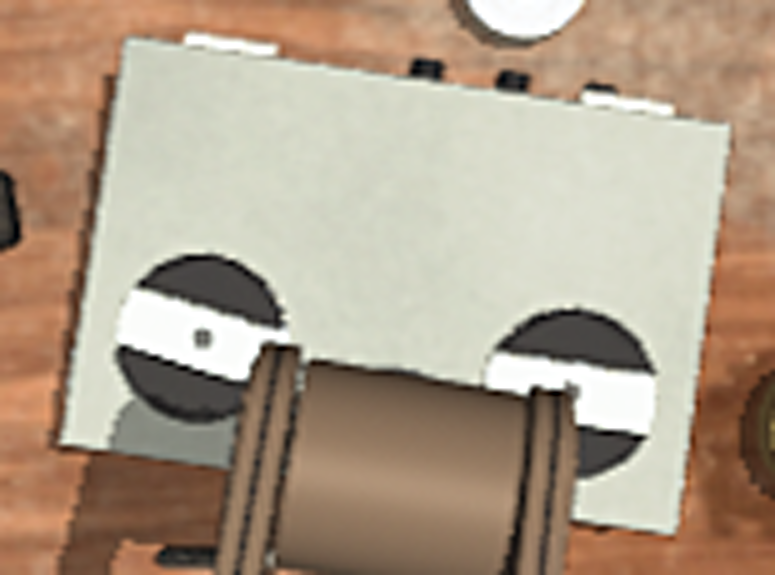

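```bash
python3 - <<'E'
from h import *
for n,p in(('top',(230.2,212.2)),('scene',(215.4,200.1)),('top',(304.3,223.)),('scene',(285.1,243.1))): print(n,atz(n,p,.0995))
E
python3 go.py .5583 .1003 .135 1.283
```

```text
top [0.55767753 0.0996624  0.0995    ]
scene [0.56022368 0.1011989  0.0995    ]
top [ 0.52468369 -0.09939344  0.0995    ]
scene [ 0.52673897 -0.09545694  0.0995    ]
row [103.7  60.  -24. ] turn -0.004 | pos [0.5055 0.0079 0.195 ] yaw 1.279 rp [-1.569  0.   ] F [-0.8 -0.3 -0.1] M [-0.01 -0.   -0.01] t 4.67 open 0.0
```

Emit:
play_rows:
  commands:
    - [0.45, 60, 0, -14, 0]
    - [0.45, 104, 0, -24, 0]
    - [0.45, 104, 50, -24, 0]
    - [0.45, 104, 60, -24, 0]
    - [0.45, 104, 60, -24, 0]

```text
time: 5.3
tool_pos: [0.5582, 0.1002, 0.1355]
eef_rot: [-1.568, 0.001, 1.279]
force: [-0.2, 0.7, 0.9]
opening: 0.455
```

```bash
python3 go.py .559 .1003 .105 1.283;  python3 - <<'E'
from h import *
save('scene','s4.png',(160,120,290,220),6)
E
```

```text
row [ 0.3 30.5 -0.8] turn -0.004 | pos [0.5582 0.1002 0.1355] yaw 1.279 rp [-1.568e+00  1.000e-03] F [-0.2  0.7  0.9] M [0.03 0.01 0.03] t 5.3 open 0.46
```

View pics/s4.png

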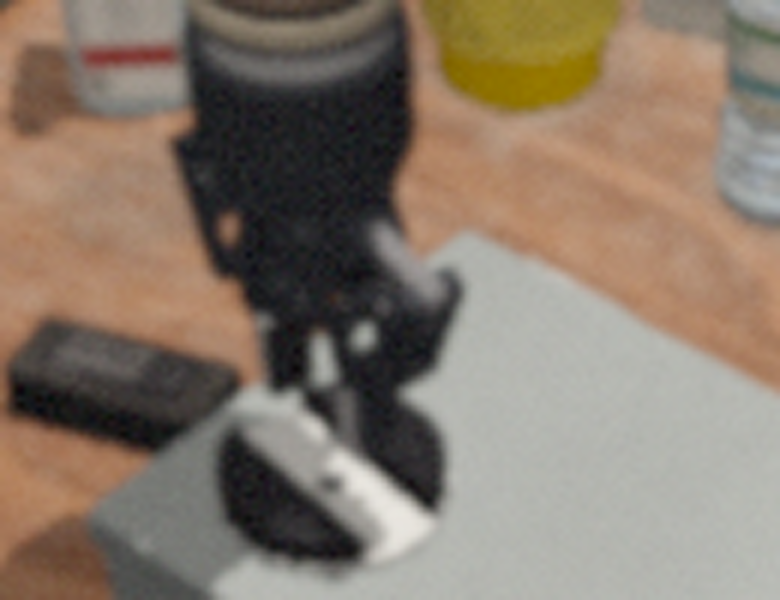

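Emit:
play_rows:
  commands:
    - [0.45, 0, 15, -1, 0]
    - [0.45, 0, 25, -1, 0]
    - [0.45, 0, 31, -1, 0]
    - [0.45, 0, 34, -1, 0]

```text
time: 5.85
tool_pos: [0.5597, 0.1002, 0.1018]
eef_rot: [-1.57, 0.0, 1.279]
force: [0.1, -0.3, 0.3]
opening: 0.448
```

```bash
python3 go.py .559 .1003 .100 1.283;  python3 - <<'E'
from h import *
save('scene','s5.png',(160,120,290,220),6)
E
```

```text
row [-0.1  1.8  0.7] turn -0.004 | pos [0.5597 0.1002 0.1018] yaw 1.279 rp [-1.57  0.  ] F [ 0.1 -0.3  0.3] M [ 0.01 -0.01  0.01] t 5.85 open 0.45
```

View pics/s5.png

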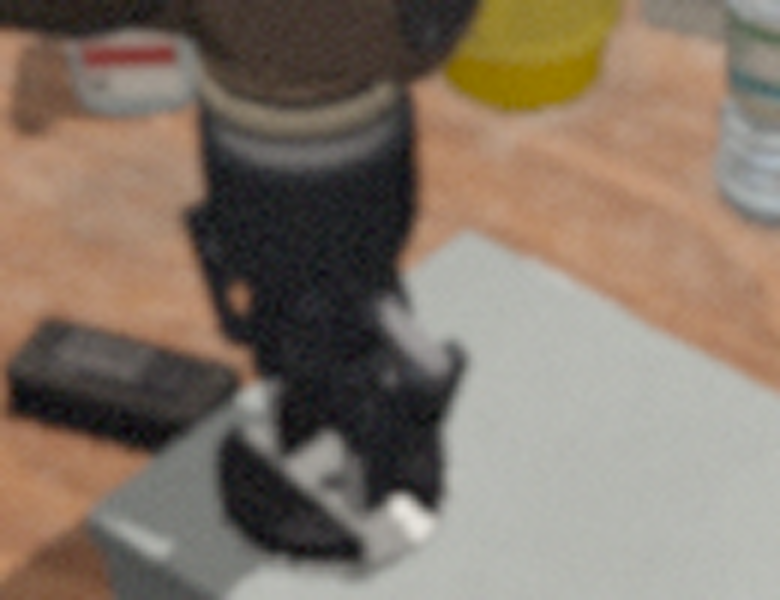

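Emit:
play_rows:
  commands:
    - [0.45, 0, 4, 0, 0]
    - [0.45, 0, 4, 0, 0.15]
    - [0.45, 0, 4, 0, 0.3]
    - [0.45, 0, 4, 0, 0.45]
    - [0.45, 0, 4, 0, 0.6]

```text
time: 6.52
tool_pos: [0.5597, 0.1011, 0.0987]
eef_rot: [-1.569, -0.001, 0.675]
force: [-1.5, 2.2, 1.5]
opening: 0.448
```

```bash
python3 go.py .559 .1003 .098 -.165
```

```text
row [-1.   0.7 -0.2] turn 0.84 | pos [0.5597 0.1011 0.0987] yaw 0.675 rp [-1.569e+00 -1.000e-03] F [-1.5  2.2  1.5] M [0.44 0.31 0.17] t 6.53 open 0.45
```

Emit:
play_rows:
  commands:
    - [0.45, 0, 0, 0, 0.15]
    - [0.45, 0, 0, 0, 0.3]
    - [0.45, 0, 0, 0, 0.45]
    - [0.45, 0, 0, 0, 0.6]
    - [0.45, 0, 0, 0, 0.75]

```text
time: 7.15
tool_pos: [0.5598, 0.1011, 0.0987]
eef_rot: [-1.569, 0.0, -0.075]
force: [-1.6, 2.4, 1.6]
opening: 0.448
```

```bash
python3 go.py .559 .1003 .098 -.165
```

```text
row [-0.7  0.7 -0.8] turn 0.09 | pos [0.5598 0.1011 0.0987] yaw -0.075 rp [-1.569  0.   ] F [-1.6  2.4  1.6] M [0.38 0.24 0.09] t 7.15 open 0.45
```

Emit:
play_rows:
  commands:
    - [0.45, 0, 0, 0, 0.06]
    - [0.45, 0, 0, 0, 0.12]
    - [0.45, 0, 0, 0, 0.18]
    - [0.45, 0, 0, 0, 0.21]

```text
time: 7.65
tool_pos: [0.5598, 0.101, 0.0987]
eef_rot: [-1.57, 0.001, -0.282]
force: [-1.4, 1.7, 2.9]
opening: 0.453
```

```bash
python3 go.py .559 .1003 .098 -.165
```

```text
row [-0.6  0.7 -0.9] turn -0.117 | pos [0.5598 0.101  0.0987] yaw -0.282 rp [-1.57e+00  1.00e-03] F [-1.4  1.7  2.9] M [0.48 0.27 0.16] t 7.65 open 0.45
```

Continue until the moment about z rises (stop).

Emit:
play_rows:
  commands:
    - [0.45, 0, 0, 0, 0.04]
    - [0.45, 0, 0, 0, 0.07]

```text
time: 7.9
tool_pos: [0.5598, 0.1009, 0.0987]
eef_rot: [-1.57, 0.001, -0.352]
force: [-1.6, 4.4, 2.9]
opening: 0.452
```

```bash
python3 go.py .559 .1003 .098 -.165
```

```text
row [-0.5  0.7 -0.9] turn -0.187 | pos [0.5598 0.1009 0.0987] yaw -0.352 rp [-1.57e+00  1.00e-03] F [-1.6  4.4  2.9] M [0.66 0.36 0.08] t 7.9 open 0.45
```

Emit:
play_rows:
  commands:
    - [0.45, 0, 0, 0, 0.05]
    - [0.45, 0, 0, 0, 0.1]

```text
time: 8.15
tool_pos: [0.5599, 0.1009, 0.0987]
eef_rot: [-1.571, -0.0, -0.446]
force: [-1.6, 6.1, 2.8]
opening: 0.452
```

```bash
python3 go.py .559 .1003 .098 -.165;  python3 - <<'E'
from h import *
save('scene','s6.png',(160,120,290,220),6)
save('top','t6.png',(190,145,345,260),5)
E
```

```text
row [-0.5  0.7 -0.9] turn -0.281 | pos [0.5599 0.1009 0.0987] yaw -0.446 rp [-1.571 -0.   ] F [-1.6  6.1  2.8] M [0.92 0.32 1.77] t 8.15 open 0.45
```

View pics/s6.png

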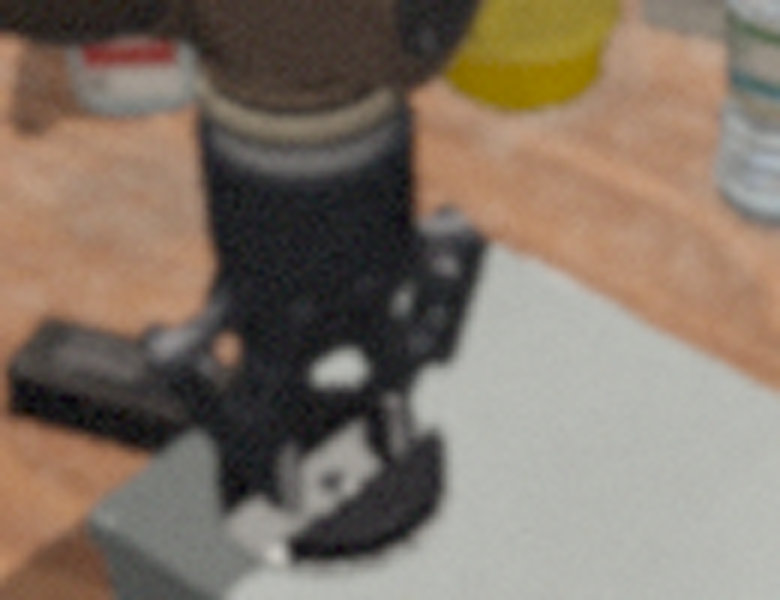

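Emit:
play_rows:
  commands:
    - [0.45, 0, 0, 0, -0.15]
    - [0.45, 0, 0, 0, -0.22]
    - [0.45, 0, -15, 0, -0.22]
    - [0.45, 0, -50, 0, -0.22]
    - [0.45, 0, -60, 0, -0.22]

```text
time: 8.88
tool_pos: [0.5618, 0.0998, 0.1618]
eef_rot: [-1.57, -0.006, -0.232]
force: [0.7, 0.4, -0.7]
opening: 0.45
```

```bash
python3 go.py .5259 -.0972 .155 1.406;  python3 - <<'E'
from h import *
save('scene','s7.png',(160,120,320,240),5)
E
```

```text
row [  10.4    6.8 -200. ] turn -1.638 | pos [0.5618 0.0998 0.1618] yaw -0.232 rp [-1.57  -0.006] F [ 0.7  0.4 -0.7] M [-0.01  0.02 -0.02] t 8.88 open 0.45
```

View pics/s7.png

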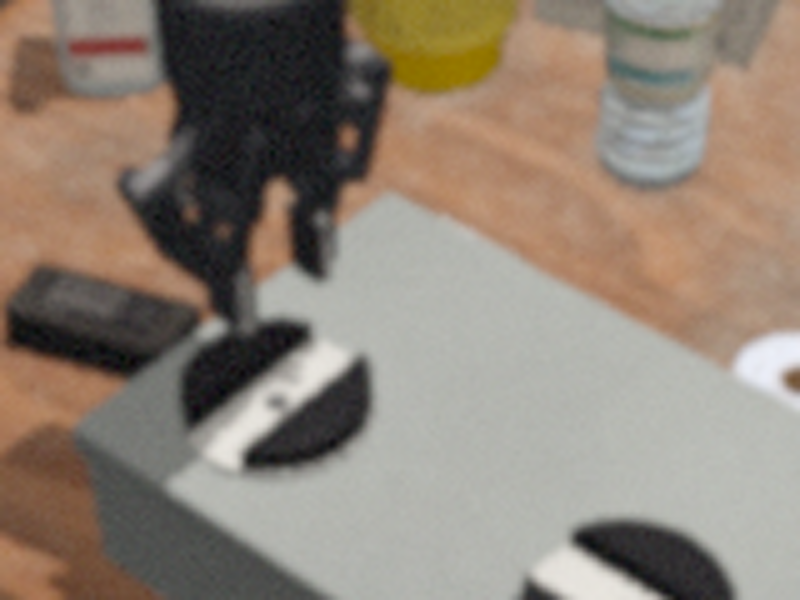

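Emit:
play_rows:
  commands:
    - [0.45, 10, 0, -200, -1.64]
    - [0.45, 10, 0, -200, -1.64]
    - [0.45, 10, 0, -200, -1.64]
    - [0.45, 10, 0, -200, -1.64]
    - [0.45, 10, 0, -200, -1.64]

```text
time: 9.55
tool_pos: [0.5228, -0.099, 0.1573]
eef_rot: [-1.57, 0.001, 0.655]
force: [-0.4, 0.7, -0.5]
opening: 0.45
```

```bash
python3 go.py .526 -.0972 .135 1.42
```

```text
row [ 3.6 22.3 -0.5] turn -0.765 | pos [ 0.5228 -0.099   0.1573] yaw 0.655 rp [-1.57e+00  1.00e-03] F [-0.4  0.7 -0.5] M [-0.   -0.02  0.03] t 9.55 open 0.45
```

Emit:
play_rows:
  commands:
    - [0.45, 4, 0, 0, -0.76]
    - [0.45, 4, 0, 0, -0.76]
    - [0.45, 4, 0, 0, -0.76]
    - [0.45, 4, 10, 0, -0.76]
    - [0.45, 4, 22, 0, -0.76]

```text
time: 10.18
tool_pos: [0.5266, -0.0944, 0.1353]
eef_rot: [-1.57, 0.0, 1.412]
force: [-0.1, 0.0, 0.1]
opening: 0.448
```

```bash
python3 go.py .526 -.0972 .098 1.42;  python3 - <<'E'
from h import *
save('scene','s8.png',(220,160,350,260),6)
save('top','t8.png',(190,145,345,260),5)
E
```

```text
row [-2.9 37.3  0.2] turn -0.008 | pos [ 0.5266 -0.0944  0.1353] yaw 1.412 rp [-1.57  0.  ] F [-0.1  0.   0.1] M [-0.01  0.   -0.01] t 10.18 open 0.45
```

View pics/s8.png

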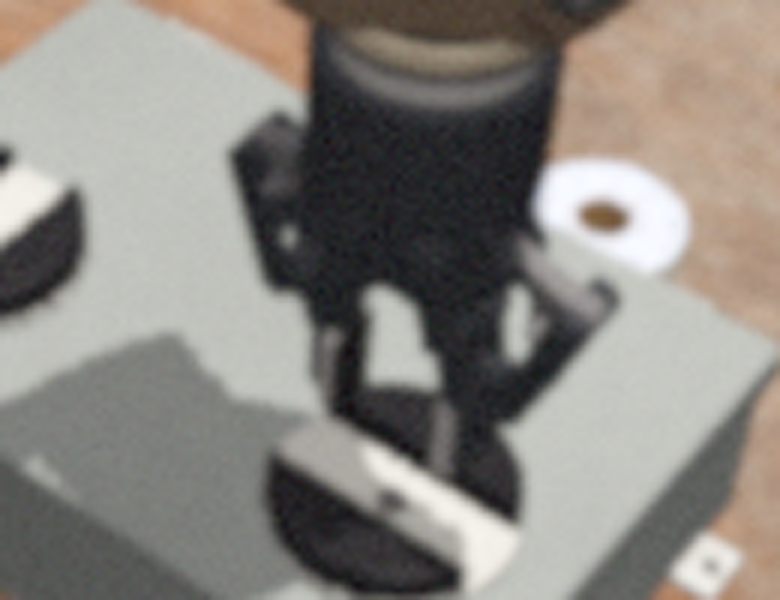

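View pics/t8.png

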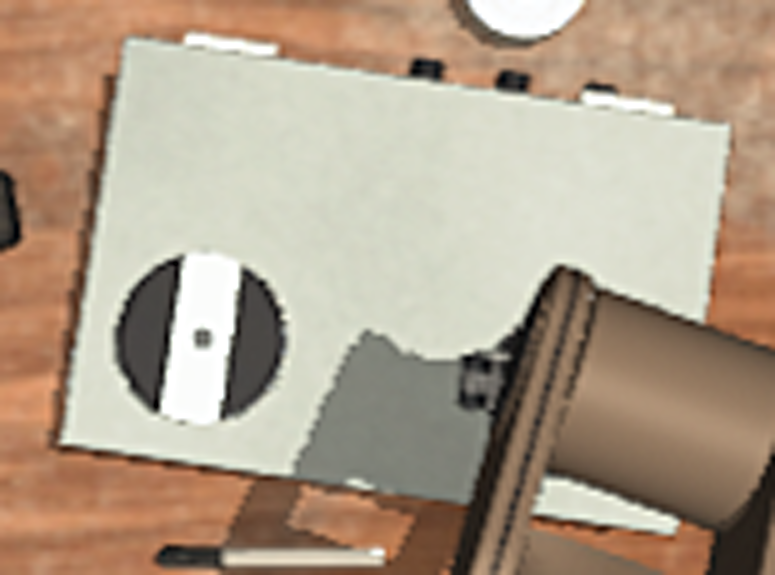

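Emit:
play_rows:
  commands:
    - [0.45, -3, 15, 0, 0]
    - [0.45, -3, 26, 0, 0]
    - [0.45, -3, 32, 0, 0]
    - [0.45, -3, 37, 0, 0]

```text
time: 10.78
tool_pos: [0.5265, -0.0973, 0.0988]
eef_rot: [-1.571, -0.0, 1.413]
force: [-0.3, -0.1, 0.1]
opening: 0.451
```

```bash
python3 go.py .526 -.0972 .098 -.165
```

```text
row [-0.   0.8  0.5] turn 1.578 | pos [ 0.5265 -0.0973  0.0988] yaw 1.413 rp [-1.571 -0.   ] F [-0.3 -0.1  0.1] M [-0.04 -0.01  0.  ] t 10.78 open 0.45
```

Emit:
play_rows:
  commands:
    - [0.45, 0, 0, 0, 0.15]
    - [0.45, 0, 0, 0, 0.3]
    - [0.45, 0, 0, 0, 0.45]
    - [0.45, 0, 0, 0, 0.6]
    - [0.45, 0, 0, 0, 0.75]

```text
time: 11.4
tool_pos: [0.5258, -0.0966, 0.0993]
eef_rot: [-1.568, 0.001, 0.659]
force: [-1.7, 3.3, 2.0]
opening: 0.448
```

```bash
python3 go.py .526 -.0972 .098 -.165
```

```text
row [-0.3  1.3 -0.6] turn 0.824 | pos [ 0.5258 -0.0966  0.0993] yaw 0.659 rp [-1.568e+00  1.000e-03] F [-1.7  3.3  2. ] M [0.42 0.37 0.14] t 11.4 open 0.45
```

Emit:
play_rows:
  commands:
    - [0.45, 0, 0, 0, 0.15]
    - [0.45, 0, 0, 0, 0.3]
    - [0.45, 0, 0, 0, 0.45]
    - [0.45, 0, 0, 0, 0.6]
    - [0.45, 0, 0, 0, 0.75]

```text
time: 12.02
tool_pos: [0.5257, -0.0962, 0.0993]
eef_rot: [-1.569, 0.003, -0.091]
force: [-3.9, 3.9, 2.3]
opening: 0.45
```

Emit:
play_rows:
  commands:
    - [0.45, 0, 0, 0, 0.1]
    - [0.45, 0, 0, 0, 0.2]
    - [0.45, 0, 0, 0, 0.26]

```text
time: 12.4
tool_pos: [0.5257, -0.0962, 0.0992]
eef_rot: [-1.57, 0.003, -0.348]
force: [-2.3, 3.1, 1.7]
opening: 0.447
```

```bash
python3 go.py .526 -.0972 .098 -.165
```

```text
row [ 0.6  1.2 -0.9] turn -0.183 | pos [ 0.5257 -0.0962  0.0992] yaw -0.348 rp [-1.57   0.003] F [-2.3  3.1  1.7] M [0.49 0.34 0.1 ] t 12.4 open 0.45
```

Emit:
play_rows:
  commands:
    - [0.45, 0, 0, 0, 0.04]
    - [0.45, 0, 0, 0, 0.08]
    - [0.45, 0, 0, 0, 0.12]

```text
time: 12.78
tool_pos: [0.5256, -0.0961, 0.0993]
eef_rot: [-1.572, 0.003, -0.458]
force: [-1.4, 4.6, 2.1]
opening: 0.449
```

```bash
python3 go.py .526 -.0972 .098 -.165
```

```text
row [ 0.8  1.3 -0.8] turn -0.293 | pos [ 0.5256 -0.0961  0.0993] yaw -0.458 rp [-1.572  0.003] F [-1.4  4.6  2.1] M [0.81 0.26 2.16] t 12.78 open 0.45
```

Stop felt here too (Mz jumps to 2.2 N m). Hold one more row, back off, lift, move aside, and look.

Emit:
play_rows:
  commands:
    - [0.45, 0, 0, 0, 0.14]
    - [0.45, 0, 0, 0, -0.05]
    - [0.45, 0, 0, 0, -0.2]
    - [0.45, 0, -20, 0, -0.2]
    - [0.45, 0, -75, 0, -0.2]

```text
time: 13.4
tool_pos: [0.5244, -0.0964, 0.1718]
eef_rot: [-1.57, 0.007, -0.266]
force: [0.2, -0.3, 0.6]
opening: 0.453
```

```bash
python3 go.py .45 -.35 .25 -.165
```

```text
row [  -5.   -78.2 -264.2] turn -0.101 | pos [ 0.5244 -0.0964  0.1718] yaw -0.266 rp [-1.57   0.007] F [ 0.2 -0.3  0.6] M [-0.01 -0.02  0.04] t 13.4 open 0.45
```

Emit:
play_rows:
  commands:
    - [0.45, 0, -60, 0, 0]
    - [0.45, -80, -60, 300, 0]
    - [0.45, -100, -60, 400, 0]
    - [0.45, -100, -60, 400, 0]
    - [0.45, -100, -60, 400, 0]

```text
time: 14.02
tool_pos: [0.5315, 0.1546, 0.2349]
eef_rot: [-1.57, -0.002, -0.267]
force: [0.9, 0.4, 0.7]
opening: 0.452
```

Emit:
play_rows:
  commands:
    - [0.45, -50, 0, 250, 0]
    - [0.45, -50, 0, 250, 0]
    - [0.45, -50, 0, 250, 0]
    - [0.45, -50, 0, 250, 0]

```text
time: 14.52
tool_pos: [0.5487, 0.4043, 0.2346]
eef_rot: [-1.57, -0.001, -0.266]
force: [1.0, -2.1, 1.3]
opening: 0.452
```

```bash
python3 go.py .45 -.35 .25 -.165;  python3 - <<'E'
from h import *
save('scene','s9.png',(150,140,350,290),4)
save('top','t9.png',(190,145,345,260),5)
save('top','t9f.png',None,1.5)
E
```

```text
row [ 103.3  -15.4 -753.7] turn -0.101 | pos [0.5487 0.4043 0.2346] yaw -0.266 rp [-1.57e+00 -1.00e-03] F [ 1.  -2.1  1.3] M [-0.   -0.01 -0.01] t 14.53 open 0.45
```

View pics/s9.png

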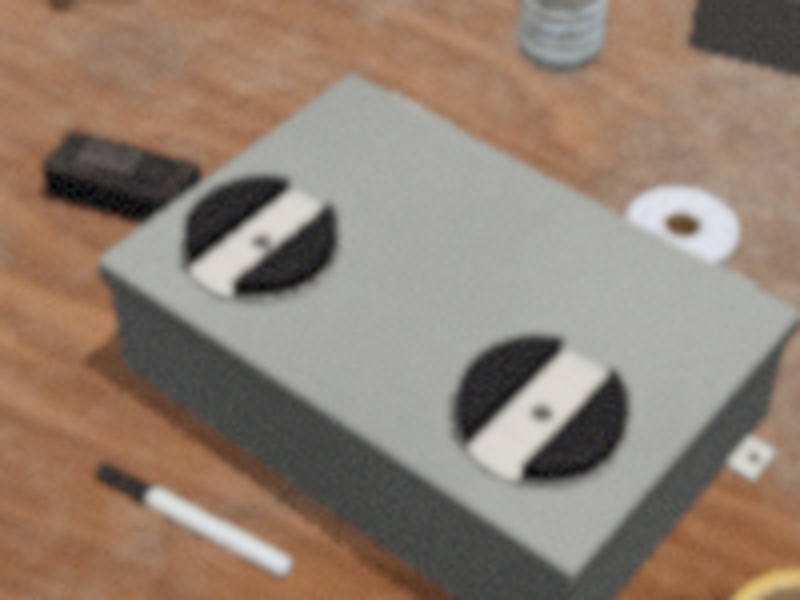

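View pics/t9.png

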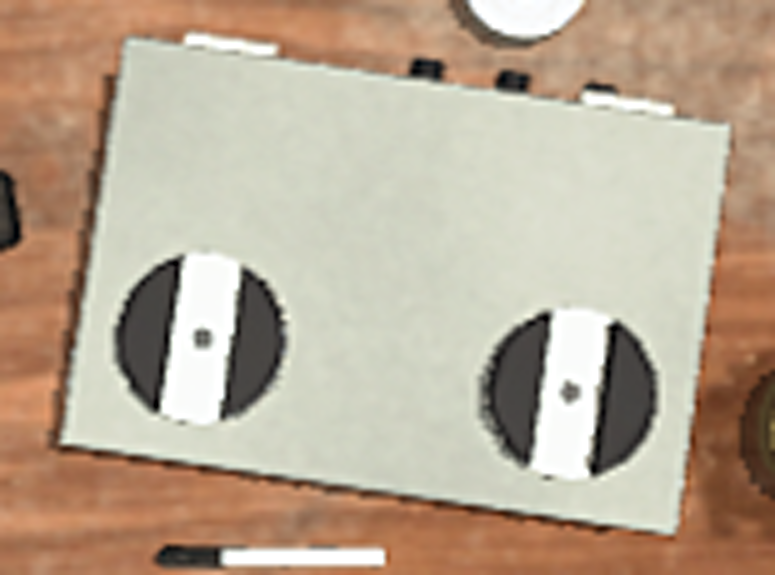

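View pics/t9f.png

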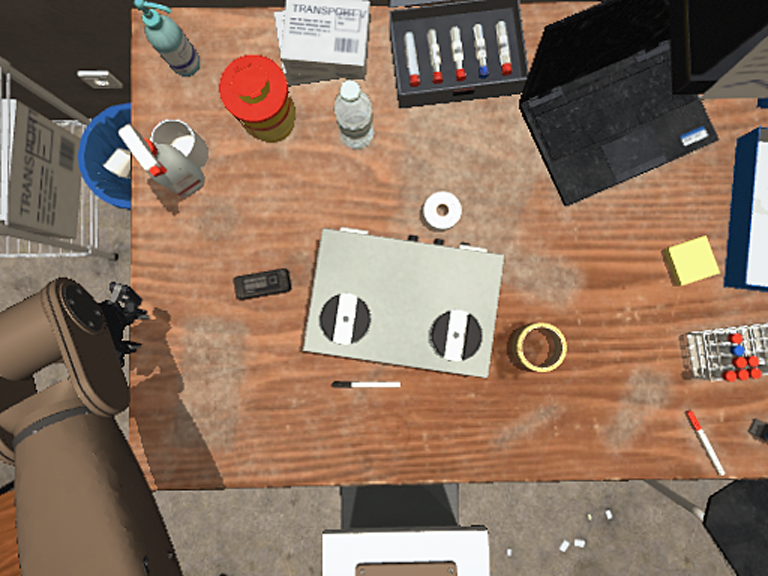

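Run:
```python
from h import *
for n,ps in(('top',[(230.2,212.2),(304.0,222.9)]),('scene',[(215.4,200.1),(285.2,242.8)])):
    im=manip.read_camera(n); g=cv2.cvtColor(im,cv2.COLOR_RGB2GRAY); big=cv2.resize(g,None,fx=6,fy=6,interpolation=cv2.INTER_CUBIC)
    C=[atz(n,p,.0995) for p in ps]; d=C[0]-C[1]; yaw=np.arctan2(-d[0],d[1]); print(n,'yaw',yaw)
    for c in C:
        N=241; s=.0004; k=(np.arange(N)-120)*s
        X,Y=np.meshgrid(c[0]+k,c[1]+k,indexing='ij')
        P=proj(n,np.c_[X.ravel(),Y.ravel(),np.full(N*N,.1055)]).astype(np.float32)
        w=cv2.remap(g,P[:,0].reshape(N,N),P[:,1].reshape(N,N),cv2.INTER_CUBIC)
        best=[]
        # radius mask 34mm; edges: for each bar angle, variance of profile across
        xx,yy=np.meshgrid(k,k,indexing='ij'); m=xx**2+yy**2<.036**2
        v=w[m].astype(float); 
        for a in np.arange(-.5,.3,.01):
            u=(-xx*np.sin(a)+yy*np.cos(a))[m]; b=np.digitize(u,np.arange(-.036,.036,.001))
            cnt=np.bincount(b); mu=np.bincount(b,v)/np.maximum(cnt,1); best.append((np.mean((v-mu[b])**2),a))
        print(sorted(best)[:3])
```

```text
top yaw -0.16351572235244483
[(np.float64(416.7958385106614), np.float64(-0.1599999999999997)), (np.float64(420.05044872634335), np.float64(-0.1699999999999997)), (np.float64(439.20848338164984), np.float64(-0.1499999999999997))]
[(np.float64(371.43752251199663), np.float64(-0.1699999999999997)), (np.float64(381.88888987723305), np.float64(-0.1599999999999997)), (np.float64(385.9289027541672), np.float64(-0.17999999999999972))]
scene yaw -0.16471107676281282
[(np.float64(135.79963737864588), np.float64(-0.1699999999999997)), (np.float64(137.9961835350541), np.float64(-0.1599999999999997)), (np.float64(140.92017679548118), np.float64(-0.17999999999999972))]
[(np.float64(131.3499508301117), np.float64(-0.1699999999999997)), (np.float64(134.7551821399378), np.float64(-0.1599999999999997)), (np.float64(137.1889384857231), np.float64(-0.17999999999999972))]
```

Both slots lie along the box's x axis to within 0.01 rad in both cameras: both fasteners are at their stops, and nothing has been disturbed.

```bash
python3 -c "
from cell import manip
print(manip.hand_in())"
```

```text
the job is handed in; nothing more can be done
None
```

The cover is shut and both fasteners are turned clockwise to their stops, and the job is handed in. It took about 15 s of robot time.

- **Cover:** I pushed down near the front edge with the shut fingertips until they stopped hard at z = 95.4 mm, at about 19 N. The shut height is given as 95.5 mm.
- **Fasteners:** I turned each one, left then right, with both fingertips in its slot. I went on until the turning moment jumped from about 0.1 to about 2 N m, then backed off and lifted clear.
- **Last checks:** In both cameras the two slots lie along the box's x to within 0.01 rad. The cover is flat, and in the pictures the brick, tape, label roll and pen lie where they were. The gripper stands clear of everything.
- **What disagreed:** The networks mislabelled or missed a few points, so I took positions from the picture fits instead. Right after the left turn, a rough reading by eye put its slot about 0.04 rad short. The proper measurement did not bear that out.

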